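Wedge a rocking bench power supply until it stands firm

ROBOT

A 6-joint arm with a two-finger parallel gripper is mounted at the origin on the work surface. World frame = base frame: x ahead of the robot, y to its left, z up, the work surface at z = 0. Lengths are in m, angles in degrees, forces in N, time in s.
With the tool pointing down it reaches from about 0.375 to 0.9 m from the base axis. Payload 3.1 kg.
Tool frame: the origin (TCP) lies at the very end of the fingers, on their centre line; the grasp point (between the pads) lies 19 mm behind it; z points along the fingers, y is the direction in which the jaws open and shut (so a half turn about z gives the same grasp; the last joint's range is limited). The gripper opens to 87 mm and grips with 3 to 60 N. Pads are 19 mm wide; open, the fingers measure 117 mm over their backs; the gripper's body (75 mm by 190 mm) begins 51 mm behind the grasp point.
Start: joints at [58.757, 30.224, 82.088, -0, 67.689, -10.227], TCP at [0.224, 0.583, 0.223] pointing down, gripper open.
Joint ranges: [-176.69, 176.69], [-43.24, 126.21], [12.49, 139.97], [-82, 262], [0, 151.66], [-163.58, 163.58]. Speed limits (degrees/s): [159.86, 159.86, 180, 180, 180, 180].

INTERFACE

Orientations are given as a 3x3 rotation matrix whose columns are the frame's x, y, z axes.
In Python, from rig import read_state, capture, hand_in gives the robot as it stands. The module is installed in compiled form; this text tells all that it offers.
- The arm moves only by the tool move_arm, never from a script. Its arguments are lists of equal length, an entry for each row: "linear": the shift along the tool's x, y, z in cm, a list of three; "angular": the turn, a rotation vector about the tool's x, y, z in rad, a list of three; "fingers": the gripper command: -1 is fully open, 1 is shut, values between are in proportion. In form: {"linear": [[tx, ty, tz], ...], "angular": [[wx, wy, wz], ...], "fingers": [fingers, ...]}. A call has 1 to 12 rows; each row is the pose to reach, as a shift and turn from the pose measured when the call began, along the tool's axes at that moment; what a row does not reach only later rows make up. A row lasts 1/12 s, in which the tool goes at most 41.7 mm and 7.16 degrees, less where a joint would pass 70% of its speed; a pose out of reach is approached as far as the arm can. A call with a gripper value outside its range is refused whole. The fingers move at their own pace and stop on an object; the grip force is fixed at half the most. Time passes only in rows, so rows that repeat a pose let the fingers close. It gives the time, the measured TCP pose, the force and the opening at its end, in the units of the state.
- read_state(): the state, without advancing time (a new reading comes with each control period).
- capture(name): name is "side" or "top"; returns a dict with "color" (400x640x3 uint8, red, green, blue), "fx", "fy", "cx", "cy" (pixels), "view" (4x4, takes a point from world to camera coordinates). Camera axes: x right, y down, z forward; pixel columns grow to the right and rows downward; lengths in m; the calibration is good to about 2 mm. A picture is of the moment at which its call begins. There is no depth.
- hand_in(): hands the job in, once; it reports no verdict.
The state is a dict: "time_s": time; "joint_positions": joint angles; "qvel": joint speeds; "tau": joint torques, N m; "position": TCP position; "tcp_rot": TCP orientation; "force": force on the tool from outside, world axes, zero at the start; "moment": the same for the moment, N m; "opening": opening from 0.0 (shut) to 1.0 (fully open).
Only numpy, scipy, OpenCV 4.12 (cv2) and the standard library are available. Lean on these libraries where they do the work, as an engineer would, in place of code of your own. Each camera call takes 0.05 s, during which the arm holds its last target. There are 200 camera calls.

TASK

The bench power supply rocks because its foot below the orange sticker is too short: press down on the sticker to feel it rock, then push the red wedge, thin edge first, under that foot until it fits snugly and carries the corner, without jacking the supply out of level. Prove it by pressing the sticker again, firmly (about 5 to 15 N, for half a second): it must no longer rock; if it does, push the wedge further and test again, and when it stands firm move clear. Only push and press: lift or carry nothing, leave the supply where it stands, and leave the multimeter, jar and screwdriver alone.

Things in the scene. Friction and masses are not known exactly. Their poses are not given: they have to be found in the camera images.
- psu: Grey bench power supply, about 0.9 kg, loose, 180 mm along its x by 140 mm along its y, flat top 74 mm above the bench, case underside 14 mm above it. Origin: under the case's centre, at bench level. x runs from front panel to back, y to its left, z up; yaw within 0.3 rad of the world. Feet, 18 mm in diameter, at x = +-70, y = +-52 mm; it rests level on three of them.
- sticker (a point): Centre of the round orange sticker, 22 mm across, on the supply's top at x = +70, y = +52 mm of the supply, 74 mm above the bench and straight above the short foot. A press of 2 to 5 N here tips the supply across its diagonal by 0.04 to 0.085 rad, until the short foot touches the bench; let go, it falls back level.
- short_foot (a point): Point on the bench straight below the centre of the short brass foot (18 mm in diameter), whose flat underside hangs 4 to 7 mm above the bench (how much is not known). The wedge fills the gap with its height at the foot's outer rim, 9 mm before the centre. Pushed in too far it lifts this corner and tilts the supply the other way.
- wedge: Loose red plastic wedge, about 60 g, flat on the bench at the supply's left (+y) side, thin edge towards the short foot, 30 to 75 mm from the case. 100 mm long (x), 44 mm wide (y), rising evenly from 2 mm high at the thin edge to 19 mm at the upright thick end. Origin: centre of its underside; x points from thick end to thin edge, within 0.15 rad of the supply's -y.
- wedge_thin (a point): Middle of the wedge's thin edge, on the bench.
- wedge_thick (a point): Centre of the upright face at the wedge's thick end (44 mm wide, 19 mm high), 9.5 mm above the bench. Pushed here the wedge slides on the bench with under 1 N; once it bears on the foot the resistance grows within a few mm of travel to 2.5 N and more.
- multimeter: Bystander: yellow multimeter lying on its back to the right of the supply, 85 by 170 by 34 mm; origin under its centre.
- fluxjar: Bystander: small jar with a blue cap, 54 mm in diameter, 50 mm high; origin under its centre.
- driver: Bystander: screwdriver with an orange handle lying on the bench, about 200 mm long along its x; origin near its middle, on the bench.
Not all that is in view belongs to the job. What is shaped like the wedge but brown is not meant.

How it is judged:
By the outcome, as a careful person would: the job done as asked, in the order asked, and still so for the second after the job is handed in, with the robot touching nothing.
It also fails if it takes over 61 s, if anything falls off the work surface, if the arm or the gripper's body presses on something with over 40 N, if the wrist force passes 120 N, or if a joint passes its speed limit or range.

## Working session

There is one attempt and no reset: what is moved stays moved. The work goes in short steps, Python scripts to look and compute and a tool call to move; the robot and the scene stay as the last step left them, time stands still between calls to the robot, and variables do not carry over. Pictures are saved under pics/ and viewed, about 8 in all and at most 12, crops included, and the job is handed in when it is done.

Besides the shell and the picture viewer there is one more tool, called after "Emit:" as a command line: name --argument value ..., lists and objects as JSON in quotes. move_arm: Moves the arm, as the interface text tells. Its arguments: {"type":"object","properties":{"linear":{"type":"array"},"angular":{"type":"array"},"fingers":{"type":"array"}},"required":["linear","angular","fingers"]}

```bash
mkdir -p pics; python3 - <<'E'
from rig import *
import cv2,numpy as np,pickle
d={n:capture(n) for n in("side","top")}
pickle.dump(d,open("c0.pkl","wb"))
for n in d:
    cv2.imwrite(f"pics/{n}0.png",d[n]["color"][:,:,::-1]); print(n,d[n]["fx"],d[n]["cx"],d[n]["cy"],np.round(d[n]["view"],3).tolist())
s=read_state();print(s["position"],s["tcp_rot"],s["force"],s["opening"],s["time_s"])
E
```

```text
side 383.3575007668951 318.109686314528 202.26566280230043 [[0.84, -0.542, -0.017, -0.51], [-0.41, -0.614, -0.674, 0.234], [0.355, 0.574, -0.738, 0.813], [0.0, 0.0, 0.0, 1.0]]
top 398.4481509696327 323.61147196474195 201.12816754349507 [[-0.005, -1.0, -0.025, -0.044], [-0.994, 0.008, -0.107, 0.56], [0.107, 0.024, -0.994, 1.097], [0.0, 0.0, 0.0, 1.0]]
[0.22376745 0.58285851 0.22165831] [[-9.33474058e-01  3.58643467e-01 -1.02301446e-03]
 [ 3.58644759e-01  9.33472580e-01 -1.69684543e-03]
 [ 3.46393415e-04 -1.95085997e-03 -9.99998037e-01]] [ 0.16627645 -0.27376082  0.06246585] 0.998606545066375 0.1
```

View pics/top0.png

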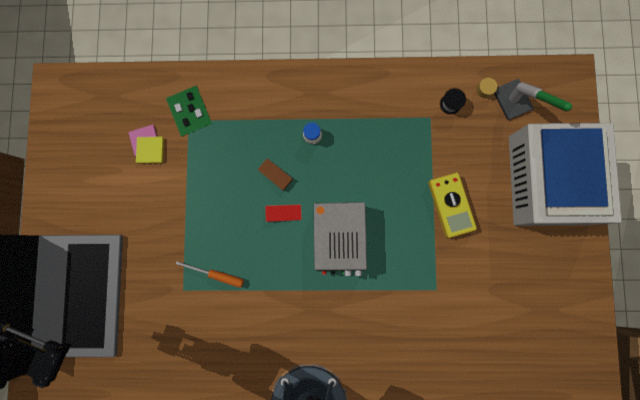

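View pics/side0.png

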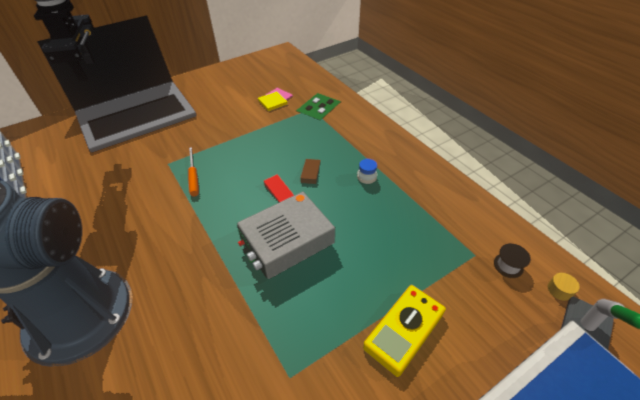

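The top view shows the sticker at (320,210) on the supply, the red wedge at (283,213) and the brown decoy at (276,174). Other orange or red things are the driver handle at (225,278) and the red terminal at (323,272). By colour, shape and place I choose the wedge at (283,213) and the sticker at (320,210).

```bash
cat > h.py <<'E'
import cv2,numpy as np
from rig import *
def ray(c,u,v,z):
    K=np.array([[c["fx"],0,c["cx"]],[0,c["fy"],c["cy"]],[0,0,1]])
    p=cv2.undistortPoints(np.array([[[u,v]]],float),K,None)[0,0]
    V=np.array(c["view"]);R=V[:3,:3];o=-R.T@V[:3,3];d=R.T@np.array([*p,1])
    return o+d*(z-o[2])/d[2]
def mask(c,lo,hi,box,s=100,v=60):
    h=cv2.cvtColor(c["color"],cv2.COLOR_RGB2HSV)
    m=cv2.inRange(h,(lo,s,v),(hi,255,255))
    k=np.zeros_like(m);x0,y0,x1,y1=box;k[y0:y1,x0:x1]=1
    m=m*k
    n,l,st,_=cv2.connectedComponentsWithStats(m)
    i=1+np.argmax(st[1:,4]);return (l==i).astype(np.uint8)
def cen(m):
    y,x=np.nonzero(m);return x.mean(),y.mean(),len(x)
E
python3 - <<'E'
from h import *
import pickle
d=pickle.load(open("c0.pkl","rb"));t,s=d["top"],d["side"]
np.set_printoptions(precision=4,suppress=True)
for n,c,sb,wb in(("top",t,(305,198,335,220),(255,195,312,230)),("side",s,(290,190,310,206),(255,170,300,206))):
    m=mask(c,6,18,sb,150,120);u,v,k=cen(m);print(n,"sticker",u,v,k,ray(c,u,v,.074))
    m=cv2.bitwise_or(mask(c,0,5,wb,150,60),0)
    u,v,k=cen(m);cs=max(cv2.findContours(m,0,1)[0],key=len);r=cv2.minAreaRect(cs)
    print(n,"wedge",u,v,k,r)
    b=cv2.boxPoints(r)
    for q in b: print("  ",q,ray(c,*q,.0),ray(c,*q,.015)[:2])
# psu top, top view
h=cv2.cvtColor(t["color"],cv2.COLOR_RGB2HSV)
m=((h[...,1]<50)&(h[...,2]>80)).astype(np.uint8);k=np.zeros_like(m);k[195:275,308:372]=1;m=cv2.morphologyEx(m*k,cv2.MORPH_CLOSE,np.ones((9,9)))
cs=max(cv2.findContours(m,0,1)[0],key=cv2.contourArea);r=cv2.minAreaRect(cs);print(r)
P=[ray(t,*q,.074) for q in cv2.boxPoints(r)];print(np.array(P),[np.linalg.norm(P[i]-P[i-1]) for i in range(4)])
a=cv2.resize(t["color"][185:290,245:385],None,fx=5,fy=5,interpolation=2)[:,:,::-1]
cv2.imwrite("pics/crop1.png",a)
E
```

```text
top sticker 319.8536585365854 209.85365853658536 41 [ 0.5316 -0.0379  0.074 ]
top wedge 282.90485074626866 212.65111940298507 536 ((282.872314453125, 212.70152282714844), (15.254255294799805, 35.05705261230469), 86.8201675415039)
   [264.9477 206.0584] [0.5502 0.1243 0.    ] [0.5487 0.1217]
   [299.9508 204.1138] [0.5551 0.0224 0.    ] [0.5536 0.0211]
   [300.7969 219.3446] [0.5108 0.0198 0.    ] [0.5099 0.0186]
   [265.7939 221.2892] [0.5058 0.1214 0.    ] [0.505  0.1188]
side sticker 299.5853658536585 197.65853658536585 41 [ 0.5312 -0.0365  0.074 ]
side wedge 277.7224880382775 187.92105263157896 418 ((277.70733642578125, 188.1341552734375), (28.57979965209961, 15.929723739624023), 51.34019088745117)
   [262.561  181.9512] [ 0.5084  0.1341 -0.    ] [0.5029 0.1195]
   [275. 172.] [0.5567 0.1505 0.    ] [0.5503 0.1355]
   [292.8537 194.3171] [ 0.5548  0.0458 -0.    ] [0.5484 0.0329]
   [280.4146 204.2683] [0.5091 0.0327 0.    ] [0.5037 0.0201]
((340.0, 238.0), (72.0, 52.0), 90.0)
[[ 0.5531 -0.0221  0.074 ]
 [ 0.5521 -0.1629  0.074 ]
 [ 0.3599 -0.1598  0.074 ]
 [ 0.3603 -0.0216  0.074 ]] [np.float64(0.19282775096881766), np.float64(0.14085507654595245), np.float64(0.19221214180808788), np.float64(0.13818035224560646)]
```

View pics/crop1.png

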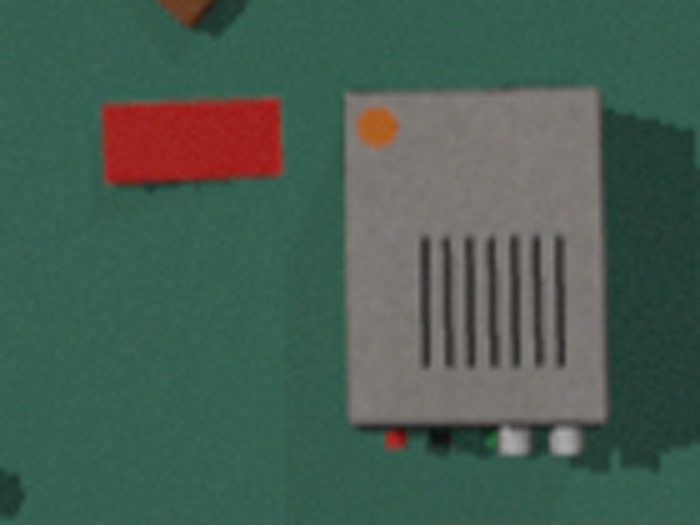

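The crop confirms the choice. The red wedge runs from (103,143) to (280,138) with its thin side towards the supply, and the sticker is at (377,127) in the supply's back-left corner. Its yaw is about 0.01 rad, and both views agree on the sticker within 1.5 mm. I'll move above the sticker with the fingers shut and the jaw axis along world x.

Emit:
move_arm --linear '[[-51, -46.9, 8], [-51, -46.9, 8], [-51, -46.9, 8], [-51, -46.9, 8], [-51, -46.9, 8], [-51, -46.9, 8], [-51, -46.9, 8], [-51, -46.9, 8], [-51, -46.9, 8], [-51, -46.9, 8], [-51, -46.9, 8], [-51, -46.9, 8]]' --angular '[[0, 0, 1.204], [0, 0, 1.204], [0, 0, 1.204], [0, 0, 1.204], [0, 0, 1.204], [0, 0, 1.204], [0, 0, 1.204], [0, 0, 1.204], [0, 0, 1.204], [0, 0, 1.204], [0, 0, 1.204], [0, 0, 1.204]]' --fingers '[1, 1, 1, 1, 1, 1, 1, 1, 1, 1, 1, 1]'

```text
time_s: 1.1
position: [0.4447, 0.1363, 0.1648]
tcp_rot: [[0.0, 1.0, -0.001], [1.0, -0.0, -0.002], [-0.002, -0.001, -1.0]]
force: [1.0, 1.2, 0.1]
opening: 0.171
```

Emit:
move_arm --linear '[[-17.4, 8.65, 3], [-17.4, 8.65, 3], [-17.4, 8.65, 4], [-17.4, 8.65, 5], [-17.4, 8.65, 6], [-17.4, 8.65, 7.5], [-17.4, 8.65, 7.5], [-17.4, 8.65, 7.5], [-17.4, 8.65, 7.5], [-17.4, 8.65, 7.5]]' --angular '[[0, 0, 0], [0, 0, 0], [0, 0, 0], [0, 0, 0], [0, 0, 0], [0, 0, 0], [0, 0, 0], [0, 0, 0], [0, 0, 0], [0, 0, 0]]' --fingers '[1, 1, 1, 1, 1, 1, 1, 1, 1, 1]'

```text
time_s: 1.93
position: [0.531, -0.0368, 0.0909]
tcp_rot: [[-0.001, 1.0, -0.0], [1.0, 0.001, -0.002], [-0.002, -0.0, -1.0]]
force: [-0.2, -0.8, -0.2]
opening: 0.008
```

```bash
python3 - <<'E'
from h import *
s=read_state();print(s["position"],s["force"],s["opening"],s["time_s"])
c=capture("side");cv2.imwrite("pics/s1.png",cv2.resize(c["color"][110:270,190:390],None,fx=4,fy=3.75)[:,:,::-1])
E
```

```text
[ 0.53096314 -0.03676415  0.09094466] [-0.20417214 -0.81440028 -0.21592024] 0.008495212034634431 1.9333
```

View pics/s1.png

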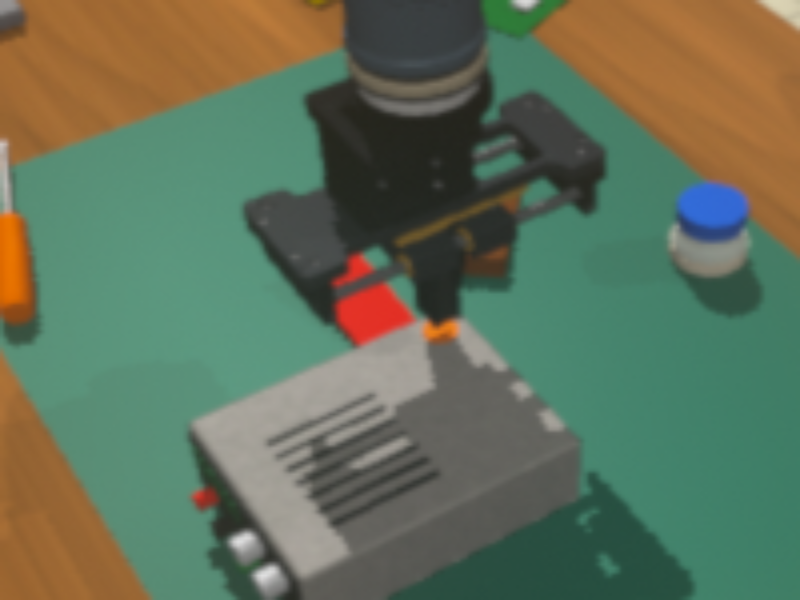

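The fingers hover over the sticker at (440,330) in the crop, about 17 mm up. I'll press down slowly.

Emit:
move_arm --linear '[[0, 0, 0.8], [0, 0, 1.2], [0, 0, 1.5], [0, 0, 1.6], [0, 0, 1.7], [0, 0, 1.75], [0, 0, 1.8], [0, 0, 1.85], [0, 0, 1.9], [0, 0, 1.95], [0, 0, 2.0], [0, 0, 2.0]]' --angular '[[0, 0, 0], [0, 0, 0], [0, 0, 0], [0, 0, 0], [0, 0, 0], [0, 0, 0], [0, 0, 0], [0, 0, 0], [0, 0, 0], [0, 0, 0], [0, 0, 0], [0, 0, 0]]' --fingers '[1, 1, 1, 1, 1, 1, 1, 1, 1, 1, 1, 1]'

```text
time_s: 2.98
position: [0.5321, -0.0362, 0.0719]
tcp_rot: [[-0.001, 1.0, 0.002], [1.0, 0.001, -0.001], [-0.001, 0.002, -1.0]]
force: [1.0, 4.2, 7.4]
opening: 0.003
```

Emit:
move_arm --linear '[[0, 0, 0], [0, 0, 0.05], [0, 0, 0.1], [0, 0, 0.15]]' --angular '[[0, 0, 0], [0, 0, 0], [0, 0, 0], [0, 0, 0]]' --fingers '[1, 1, 1, 1]'

```text
time_s: 3.32
position: [0.5328, -0.0356, 0.071]
tcp_rot: [[0.0, 1.0, 0.004], [1.0, -0.0, -0.0], [-0.0, 0.004, -1.0]]
force: [1.0, 6.6, 7.7]
opening: 0.003
```

```bash
python3 - <<'E'
from h import *
for i in range(3):
    c=capture("side");s=read_state();print(s["position"],s["force"],s["moment"],s["time_s"])
E
```

```text
[ 0.53287572 -0.03552203  0.07090627] [1.48817759 5.83848811 6.75889387] [ 0.88947686 -0.00622082 -0.03991566] 3.3667
[ 0.53285183 -0.03552529  0.07094787] [-0.40488101  5.42877842  7.03787749] [ 0.86024276 -0.01626334  0.01110063] 3.4167
[ 0.53283938 -0.03553217  0.07096056] [0.82707741 6.09186843 6.33123191] [ 0.89355553 -0.00803565  0.02742979] 3.4667
```

Tipping has begun. I'll continue and let the tool follow the lateral drift.

Emit:
move_arm --linear '[[0.05, 0, 0.05], [0.1, 0, 0.1], [0.15, 0.05, 0.15], [0.2, 0.05, 0.2], [0.25, 0.05, 0.25], [0.3, 0.05, 0.3], [0.3, 0.05, 0.3]]' --angular '[[0, 0, 0], [0, 0, 0], [0, 0, 0], [0, 0, 0], [0, 0, 0], [0, 0, 0], [0, 0, 0]]' --fingers '[1, 1, 1, 1, 1, 1, 1]'

```text
time_s: 4.05
position: [0.5341, -0.0335, 0.0687]
tcp_rot: [[-0.001, 1.0, 0.006], [1.0, 0.001, -0.002], [-0.002, 0.006, -1.0]]
force: [-0.6, 0.6, 9.0]
opening: 0.008
```

```bash
python3 - <<'E'
from h import *
for i in range(2):
    c=capture("side");s=read_state();print(s["position"],s["force"],s["time_s"])
E
```

```text
[ 0.53415491 -0.03347313  0.0686991 ] [ 0.13676976 -1.47984281  8.08930225] 4.1
[ 0.53415694 -0.03349235  0.06868223] [-0.60014914 -0.31219797  8.62227192] 4.15
```

Emit:
move_arm --linear '[[0, 0, 0.1], [0, 0, 0.15], [0, 0, 0.15]]' --angular '[[0, 0, 0], [0, 0, 0], [0, 0, 0]]' --fingers '[1, 1, 1]'

```text
time_s: 4.4
position: [0.5342, -0.0336, 0.0685]
tcp_rot: [[-0.0, 1.0, 0.006], [1.0, 0.001, -0.002], [-0.002, 0.006, -1.0]]
force: [-2.0, 2.4, 14.6]
opening: 0.003
```

```bash
python3 - <<'E'
from h import *
for i in range(2):
    c=capture("side");s=read_state();print(s["position"],s["force"],s["time_s"])
cv2.imwrite("pics/s2.png",cv2.resize(c["color"][110:270,190:390],None,fx=4,fy=3.75)[:,:,::-1])
E
```

```text
[ 0.53424319 -0.0335688   0.06848829] [-2.58050233  1.87297237 14.83096927] 4.45
[ 0.53424995 -0.03357642  0.06850609] [-1.61831371  2.19241166 14.45804068] 4.5
```

View pics/s2.png

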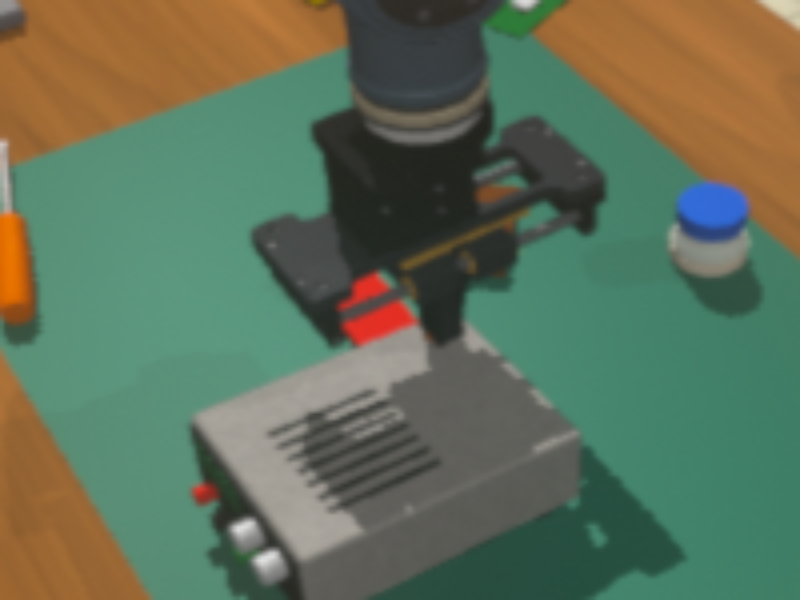

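The supply tipped: the front-right knob rose from (245,545) to (245,535), and the tip then stopped hard at z=0.0685. That puts the gap at about 5.5 mm, so the wedge should go roughly 20 mm past the foot's rim. I'll release.

Emit:
move_arm --linear '[[-0.05, 0, -0.1], [-0.1, 0, -0.2], [-0.15, 0, -0.3], [-0.2, 0, -0.4], [-0.2, 0, -0.5], [-0.2, 0, -0.6], [-0.2, 0, -0.8], [-0.2, 0, -1.5], [0, 0, -3], [5, -0.3, -4], [9, -0.5, -4], [13, -0.5, -4]]' --angular '[[0, 0, 0], [0, 0, 0], [0, 0, 0], [0, 0, 0], [0, 0, 0], [0, 0, 0], [0, 0, 0], [0, 0, 0], [0, 0, 0], [0, 0, 0], [0, 0, 0], [0, 0, 0]]' --fingers '[1, 1, 1, 1, 1, 1, 1, 1, 1, 1, 1, 1]'

```text
time_s: 5.5
position: [0.5295, 0.0912, 0.1094]
tcp_rot: [[0.002, 1.0, 0.009], [1.0, -0.002, -0.002], [-0.002, 0.009, -1.0]]
force: [0.2, 1.5, -0.9]
opening: 0.005
```

Emit:
move_arm --linear '[[5, -0.2, 0], [9, -0.3, 0], [9, -0.3, 0]]' --angular '[[0, 0, 0], [0, 0, 0], [0, 0, 0]]' --fingers '[1, 1, 1]'

```text
time_s: 5.75
position: [0.5263, 0.1871, 0.11]
tcp_rot: [[-0.003, 1.0, 0.011], [1.0, 0.003, 0.0], [0.0, 0.011, -1.0]]
force: [-0.3, -0.3, 0.3]
opening: 0.002
```

```bash
python3 - <<'E'
from h import *
np.set_printoptions(precision=4,suppress=True)
s=read_state();print(s["position"],s["tcp_rot"],s["force"],s["time_s"])
for n,sb,wb in(("top",(305,198,335,220),(255,195,312,230)),("side",(290,190,310,206),(255,170,300,206))):
    c=capture(n)
    for f in ((6,18,sb,150,120),(0,5,wb,150,60)):
        try:
            m=mask(c,*f);u,v,k=cen(m);print(n,u,v,k,ray(c,u,v,.074 if f[0] else .01))
        except Exception as e: print(n,e)
E
```

```text
[0.5263 0.1871 0.11  ] [[-0.0028  0.9999  0.0106]
 [ 1.      0.0028  0.0004]
 [ 0.0004  0.0106 -0.9999]] [-0.2873 -0.2568  0.266 ] 5.75
top 319.925 209.8 40 [ 0.5318 -0.0381  0.074 ]
top 282.867816091954 212.60153256704982 522 [0.5299 0.0707 0.01  ]
side 299.64285714285717 197.5952380952381 42 [ 0.5314 -0.0364  0.074 ]
side 277.8086124401914 187.95454545454547 418 [0.5286 0.0805 0.01  ]
```

Nothing has shifted: sticker and wedge measure as before. I'll descend behind the thick end.

Emit:
move_arm --linear '[[-1, 0, 3], [-2, 0, 6], [-3, 0, 9], [-3.5, 0, 10], [-4, 0, 10], [-4.5, 0, 10], [-5, 0, 10], [-5, 0, 10]]' --angular '[[0.01, 0, 0], [0.01, 0, 0], [0.01, 0, 0], [0.01, 0, 0], [0.01, 0, 0], [0.01, 0, 0], [0.01, 0, 0], [0.01, 0, 0]]' --fingers '[1, 1, 1, 1, 1, 1, 1, 1]'

```text
time_s: 6.52
position: [0.529, 0.1322, 0.0113]
tcp_rot: [[-0.001, 1.0, 0.003], [1.0, 0.001, -0.002], [-0.002, 0.003, -1.0]]
force: [0.4, -0.2, -0.7]
opening: 0.003
```

Emit:
move_arm --linear '[[-0.2, 0, 0], [-0.5, 0, 0], [-1.0, 0, 0], [-1.5, 0, 0], [-2, 0, 0], [-2.5, 0, 0], [-3, 0, 0], [-3.5, 0, 0], [-4, 0, 0], [-4.4, 0, 0], [-4.7, 0, 0], [-4.8, 0, 0]]' --angular '[[0, 0, 0], [0, 0, 0], [0, 0, 0], [0, 0, 0], [0, 0, 0], [0, 0, 0], [0, 0, 0], [0, 0, 0], [0, 0, 0], [0, 0, 0], [0, 0, 0], [0, 0, 0]]' --fingers '[1, 1, 1, 1, 1, 1, 1, 1, 1, 1, 1, 1]'

```text
time_s: 7.52
position: [0.529, 0.0836, 0.0113]
tcp_rot: [[-0.001, 1.0, 0.003], [1.0, 0.001, -0.002], [-0.002, 0.003, -1.0]]
force: [0.5, 0.3, -0.2]
opening: 0.006
```

```bash
python3 - <<'E'
from h import *
s=read_state();print(s["position"],s["force"],s["time_s"])
c=capture("side");a=cv2.resize(c["color"][140:240,220:345],None,fx=6,fy=6)[:,:,::-1]
cv2.imwrite("pics/s3.png",a)
E
```

```text
[0.52904028 0.08364788 0.01130963] [ 0.53646547  0.27033292 -0.21180105] 7.5167
```

View pics/s3.png

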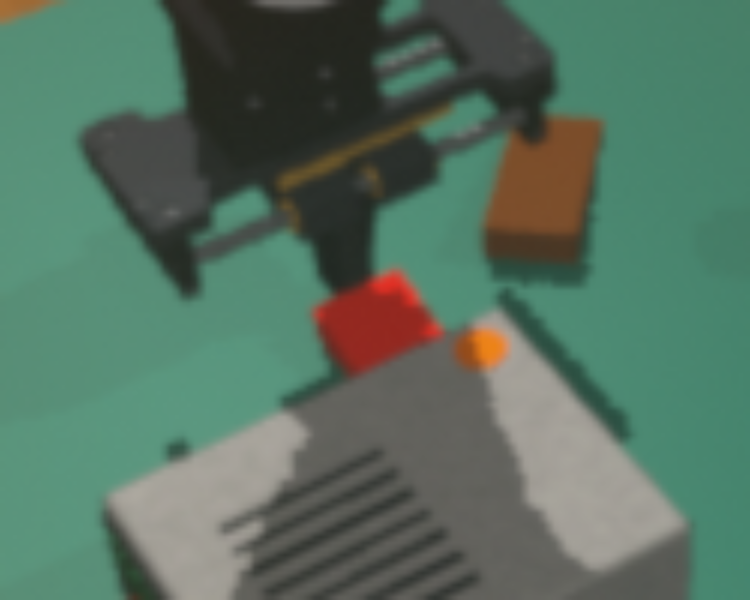

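The wedge's thin part is now under the case, its visible part spanning (315,310) to (440,330), and the tool sits on the thick end. I'll push on slowly and watch the force.

Emit:
move_arm --linear '[[-0.2, 0, 0], [-0.4, 0, 0], [-0.6, 0, 0], [-0.8, 0, 0], [-1.0, 0, 0], [-1.2, 0, 0], [-1.4, 0, 0], [-1.5, 0, 0]]' --angular '[[0, 0, 0], [0, 0, 0], [0, 0, 0], [0, 0, 0], [0, 0, 0], [0, 0, 0], [0, 0, 0], [0, 0, 0]]' --fingers '[1, 1, 1, 1, 1, 1, 1, 1]'

```text
time_s: 8.23
position: [0.5291, 0.0684, 0.0113]
tcp_rot: [[-0.001, 1.0, 0.003], [1.0, 0.001, -0.002], [-0.002, 0.003, -1.0]]
force: [0.2, 0.9, -0.8]
opening: 0.007
```

Emit:
move_arm --linear '[[-0.05, 0, 0], [-0.1, 0, 0], [-0.15, 0, 0], [-0.2, 0, 0]]' --angular '[[0, 0, 0], [0, 0, 0], [0, 0, 0], [0, 0, 0]]' --fingers '[1, 1, 1, 1]'

```text
time_s: 8.57
position: [0.5291, 0.0664, 0.0113]
tcp_rot: [[-0.001, 1.0, 0.003], [1.0, 0.001, -0.002], [-0.002, 0.003, -1.0]]
force: [0.2, 0.3, -0.2]
opening: 0.005
```

Emit:
move_arm --linear '[[-0.05, 0, 0], [-0.1, 0, 0], [-0.15, 0, 0], [-0.2, 0, 0]]' --angular '[[0, 0, 0], [0, 0, 0], [0, 0, 0], [0, 0, 0]]' --fingers '[1, 1, 1, 1]'

```text
time_s: 8.9
position: [0.529, 0.0644, 0.0113]
tcp_rot: [[-0.001, 1.0, 0.002], [1.0, 0.001, -0.002], [-0.002, 0.002, -1.0]]
force: [-0.3, 0.8, 0.2]
opening: 0.009
```

Emit:
move_arm --linear '[[-0.05, 0, 0], [-0.1, 0, 0], [-0.15, 0, 0]]' --angular '[[0, 0, 0], [0, 0, 0], [0, 0, 0]]' --fingers '[1, 1, 1]'

```text
time_s: 9.15
position: [0.5291, 0.0629, 0.0114]
tcp_rot: [[-0.001, 1.0, 0.003], [1.0, 0.001, -0.002], [-0.002, 0.003, -1.0]]
force: [-1.1, -0.5, 0.1]
opening: 0.006
```

Emit:
move_arm --linear '[[-0.05, 0, 0], [-0.1, 0, 0]]' --angular '[[0, 0, 0], [0, 0, 0]]' --fingers '[1, 1]'

```text
time_s: 9.32
position: [0.5291, 0.0618, 0.0114]
tcp_rot: [[-0.001, 1.0, 0.003], [1.0, 0.001, -0.002], [-0.002, 0.003, -1.0]]
force: [0.0, 0.5, -0.4]
opening: 0.004
```

Emit:
move_arm --linear '[[-0.05, 0, 0], [-0.1, 0, 0]]' --angular '[[0, 0, 0], [0, 0, 0]]' --fingers '[1, 1]'

```text
time_s: 9.48
position: [0.5291, 0.0607, 0.0114]
tcp_rot: [[-0.001, 1.0, 0.003], [1.0, 0.001, -0.002], [-0.002, 0.003, -1.0]]
force: [-0.2, 0.5, 0.9]
opening: 0.007
```

Emit:
move_arm --linear '[[-0.05, 0, 0], [-0.1, 0, 0]]' --angular '[[0, 0, 0], [0, 0, 0]]' --fingers '[1, 1]'

```text
time_s: 9.65
position: [0.5291, 0.0597, 0.0114]
tcp_rot: [[-0.001, 1.0, 0.003], [1.0, 0.001, -0.002], [-0.002, 0.003, -1.0]]
force: [0.3, 0.8, -0.4]
opening: 0.01
```

Emit:
move_arm --linear '[[-0.05, 0, 0], [-0.1, 0, 0]]' --angular '[[0, 0, 0], [0, 0, 0]]' --fingers '[1, 1]'

```text
time_s: 9.82
position: [0.5291, 0.0586, 0.0113]
tcp_rot: [[-0.001, 1.0, 0.003], [1.0, 0.001, -0.002], [-0.002, 0.003, -1.0]]
force: [-0.3, 0.5, 0.2]
opening: 0.004
```

```bash
python3 - <<'E'
from h import *
for i in range(4):
    c=capture("side");s=read_state();print(s["position"],s["force"],s["time_s"])
E
```

```text
[0.529105   0.05852966 0.01135191] [-0.39800831 -0.27344066  0.79335552] 9.8667
[0.52908728 0.05857532 0.01137654] [ 0.00235538  0.16510169 -0.03455618] 9.9167
[0.52911137 0.0585763  0.01136537] [-0.38415934 -0.3995898   0.40757394] 9.9667
[0.52910536 0.05860029 0.01137208] [-0.06373204  0.11558711  0.42573421] 10.0167
```

Emit:
move_arm --linear '[[-0.05, 0, 0], [-0.1, 0, 0]]' --angular '[[0, 0, 0], [0, 0, 0]]' --fingers '[1, 1]'

```text
time_s: 10.18
position: [0.5291, 0.0576, 0.0114]
tcp_rot: [[-0.001, 1.0, 0.003], [1.0, 0.001, -0.002], [-0.002, 0.003, -1.0]]
force: [0.1, 0.5, 0.6]
opening: 0.006
```

Emit:
move_arm --linear '[[-0.05, 0, 0], [-0.1, 0, 0]]' --angular '[[0, 0, 0], [0, 0, 0]]' --fingers '[1, 1]'

```text
time_s: 10.35
position: [0.5291, 0.0566, 0.0114]
tcp_rot: [[-0.001, 1.0, 0.003], [1.0, 0.001, -0.002], [-0.002, 0.003, -1.0]]
force: [-0.2, 0.2, -0.3]
opening: 0.002
```

Emit:
move_arm --linear '[[-0.05, 0, 0], [-0.1, 0, 0]]' --angular '[[0, 0, 0], [0, 0, 0]]' --fingers '[1, 1]'

```text
time_s: 10.52
position: [0.529, 0.0557, 0.0114]
tcp_rot: [[-0.001, 1.0, 0.003], [1.0, 0.001, -0.002], [-0.002, 0.003, -1.0]]
force: [0.0, 1.3, 0.2]
opening: 0.006
```

Emit:
move_arm --linear '[[-0.05, 0, 0], [-0.1, 0, 0]]' --angular '[[0, 0, 0], [0, 0, 0]]' --fingers '[1, 1]'

```text
time_s: 10.68
position: [0.5289, 0.055, 0.0114]
tcp_rot: [[-0.0, 1.0, 0.002], [1.0, 0.0, -0.001], [-0.001, 0.002, -1.0]]
force: [0.1, 3.6, -0.6]
opening: 0.005
```

```bash
python3 - <<'E'
from h import *
for i in range(3):
    c=capture("side");s=read_state();print(s["position"],s["force"],s["time_s"])
c=capture("top")
m=mask(c,6,18,(305,198,335,220),150,120);print(cen(m))
cv2.imwrite("pics/t4.png",cv2.resize(c["color"][185:290,245:385],None,fx=5,fy=5,interpolation=2)[:,:,::-1])
E
```

```text
[0.52890252 0.05501438 0.01138194] [-0.41980001  2.8074192   0.05488284] 10.7333
[0.52889956 0.05503676 0.0113793 ] [-0.42476752  3.59777821  0.96333786] 10.7833
[0.52887325 0.05502649 0.01136816] [ 0.14196266  3.65985647 -0.2362669 ] 10.8333
(np.float64(320.0), np.float64(209.9512195121951), 41)
```

View pics/t4.png

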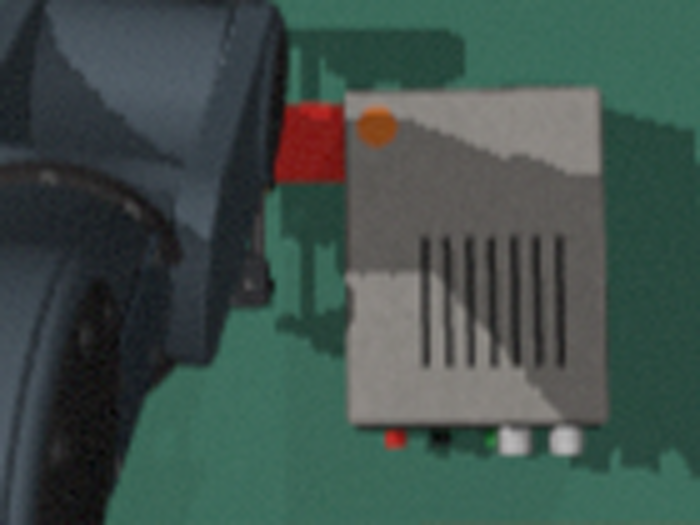

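The wedge at crop (310,143) runs under the supply, which is still in place with the sticker unmoved. The push force rose to 3.6 N, so the wedge is bearing. I'll back off, rise, and go over the sticker for the test press.

Emit:
move_arm --linear '[[0.3, 0, 0], [1.5, 0, 0], [2.5, 0, -3], [2, 0, -7], [0, 0.1, -10], [-4, 0.2, -10], [-8, 0.25, -10], [-9.2, 0.25, -9], [-9.2, 0.25, -8], [-9.2, 0.25, -7.2], [-9.2, 0.25, -7], [-9.2, 0.25, -7]]' --angular '[[0, 0, 0], [0, 0, 0], [0, 0, 0], [0, 0, 0], [0, 0, 0], [0, 0, 0], [0, 0, 0], [0, 0, 0], [0, 0, 0], [0, 0, 0], [0, 0, 0], [0, 0, 0]]' --fingers '[1, 1, 1, 1, 1, 1, 1, 1, 1, 1, 1, 1]'

```text
time_s: 11.88
position: [0.5298, -0.035, 0.08]
tcp_rot: [[-0.002, 1.0, -0.002], [1.0, 0.002, -0.0], [-0.0, -0.002, -1.0]]
force: [-0.8, 0.6, 0.0]
opening: 0.004
```

Emit:
move_arm --linear '[[-0.2, 0.1, 0.2], [-0.2, 0.1, 0.4], [-0.2, 0.1, 0.5], [-0.2, 0.1, 0.55], [-0.2, 0.1, 0.6], [-0.2, 0.1, 0.65], [-0.2, 0.1, 0.7]]' --angular '[[0, 0, 0], [0, 0, 0], [0, 0, 0], [0, 0, 0], [0, 0, 0], [0, 0, 0], [0, 0, 0]]' --fingers '[1, 1, 1, 1, 1, 1, 1]'

```text
time_s: 12.47
position: [0.5309, -0.0364, 0.0742]
tcp_rot: [[-0.002, 1.0, -0.001], [1.0, 0.002, 0.001], [0.001, -0.001, -1.0]]
force: [-1.4, 4.0, 12.3]
opening: 0.007
```

Emit:
move_arm --linear '[[0, 0, 0.1], [0, 0, 0.1], [0, 0, 0.1], [0, 0, 0.1]]' --angular '[[0, 0, 0], [0, 0, 0], [0, 0, 0], [0, 0, 0]]' --fingers '[1, 1, 1, 1]'

```text
time_s: 12.8
position: [0.5308, -0.0364, 0.0743]
tcp_rot: [[-0.002, 1.0, -0.001], [1.0, 0.002, 0.0], [0.0, -0.001, -1.0]]
force: [-0.6, 0.7, 8.1]
opening: 0.006
```

```bash
python3 - <<'E'
from h import *
for i in range(9):
    c=capture("side");s=read_state();print(s["position"],s["force"],s["time_s"])
E
```

```text
[ 0.53088247 -0.03640047  0.07430017] [-1.96143236 -0.24476784  7.16820765] 12.85
[ 0.53087204 -0.03640227  0.07430406] [-1.68311929 -0.13987366  7.26573714] 12.9
[ 0.530894   -0.03641107  0.07429444] [-2.24231825 -0.00946418  6.72028085] 12.95
[ 0.53089156 -0.03641682  0.07431432] [-3.02593764  0.90045786  6.76018618] 13.0
[ 0.53090189 -0.03640772  0.07430702] [-0.91880694  0.84095538  7.94262243] 13.05
[ 0.53087858 -0.03639806  0.0742893 ] [-1.58162832  0.60538335  7.40355972] 13.1
[ 0.53088059 -0.03642033  0.07428354] [-2.37299691  0.63426808  7.63271895] 13.15
[ 0.53086468 -0.03640256  0.07427705] [-1.13058268  0.33555938  6.84736799] 13.2
[ 0.53087507 -0.03638606  0.07428964] [-1.73356227  1.19518589  7.90542344] 13.25
```

It stands firm: 7 to 12 N held for over 0.8 s with the top at z=0.0743 and no sink. I'll move clear.

Emit:
move_arm --linear '[[0, 0, -0.1], [0, 0, -0.3], [0, 0, -1], [0, 0, -4], [0, 0, -8], [0, 0, -12], [4, 0, -14], [8, -2, -15], [12, -4, -15], [16, -6, -15], [20, -8, -15], [22, -8, -15]]' --angular '[[0, 0, 0], [0, 0, 0], [0, 0, 0], [0, 0, 0], [0, 0, 0], [0, 0, 0], [0, 0, 0], [0, 0, 0], [0, 0, 0], [0, 0, 0], [0, 0, 0], [0, 0, 0]]' --fingers '[1, 1, 1, 1, 1, 1, 1, 1, 1, 1, 1, 1]'

```text
time_s: 14.25
position: [0.4471, 0.185, 0.2249]
tcp_rot: [[-0.002, 1.0, -0.003], [1.0, 0.002, 0.0], [0.0, -0.003, -1.0]]
force: [-0.4, 0.2, 0.8]
opening: 0.008
```

```bash
python3 - <<'E'
from h import *
import pickle
d=pickle.load(open("c0.pkl","rb"))
s=read_state();print(s["position"],s["force"],s["time_s"])
im=[]
for n,sb,wb,(x,y) in(("top",(305,198,335,220),(255,195,316,230),(260,185)),("side",(290,190,310,206),(255,170,300,215),(220,160))):
    c=capture(n);u,v,k=cen(mask(c,6,18,sb,150,120));print(n,u,v,ray(c,u,v,.074))
    u,v,k=cen(mask(c,0,5,wb,150,60));print("wedge",u,v,k)
    im.append(np.hstack([cv2.resize(q["color"][y:y+100,x:x+130],None,fx=3,fy=3) for q in(d[n],c)]))
cv2.imwrite("pics/end.png",np.vstack(im)[:,:,::-1])
E
```

```text
[0.44706411 0.18497807 0.22485407] [-0.43376885  0.22436382  0.79756633] 14.25
top 319.925 209.8 [ 0.53178486 -0.03810212  0.074     ]
wedge 302.9781931464174 213.19626168224298 321
side 299.64285714285717 197.5952380952381 [ 0.53144759 -0.03637976  0.074     ]
wedge 284.93055555555554 196.30555555555554 72
```

View pics/end.png

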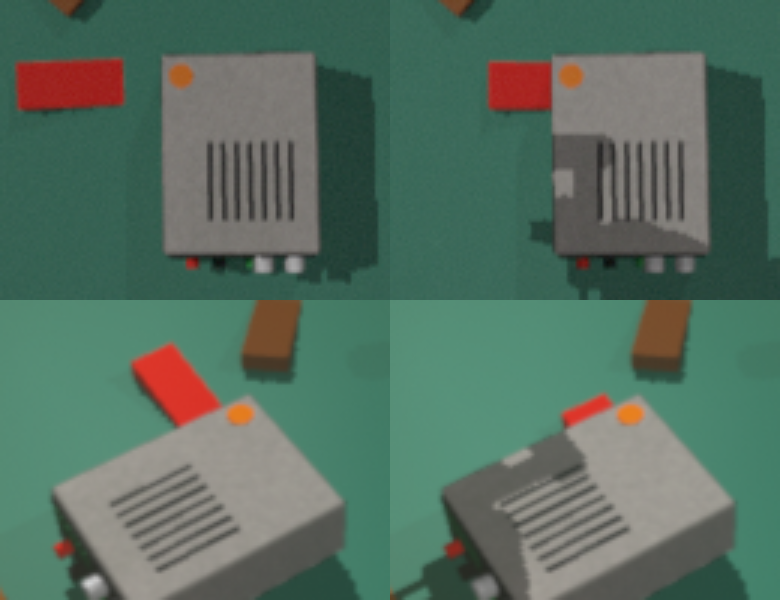

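The before/after view shows the wedge under the supply in the foot's line, now at (520,85) in the top view. The supply and sticker are at the same pixels, level and unmoved, and the arm is clear.

```bash
python3 -c "from rig import *; print(hand_in())"
```

```text
the job is handed in; nothing more can be done
None
```

The red wedge is now snug under the short foot, and the supply no longer rocks when I press the sticker. I handed the job in at about 14 s of the 61 s allowed.

- **First press:** the sticker sank about 5.5 mm and then stopped hard, so the supply did rock. The force reached about 15 N at the end of that press.
- **Wedge:** I pushed it thin edge first until the resistance rose from under 1 N to about 3.6 N within 2 mm of travel.
- **Second press:** I held about 7 to 12 N for over 0.8 s. The top stayed at z = 74.3 mm and did not sink, so no further push was needed.
- **Last look:** sticker and supply are where they started, within about 0.2 pixel, and the supply looks level. The arm is clear, and I never went near the multimeter, jar or screwdriver.

Two small disagreements:
- **Foot position:** the two cameras differ by about 1.5 mm on the sticker's position.
- **Wedge depth:** the wedge began to bear about 5 mm further in than I worked out from the 5.5 mm gap, so I went by the force instead.

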